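Tug, free and hold open the strapping unit's cover

TASK

The grey hinged cover of the white strapping unit must be held open for an inspection: first tug the cover up by its orange bar handle, while the red release pin is still up, to learn whether the hidden catch holds it. If it is caught, drive the red pin fully home, flush with its collar, using the mallet's head (never touch the pin with the gripper or arm), and set the mallet back on the table. Then raise the cover by its handle to about 35 degrees and finish while still gripping it there, with nothing else propping it and the other things on the table and the unit left where they are.

Things in the scene. Friction and masses are not known exactly. Their poses are not given: they have to be found in the camera images.
- unit: White strapping unit fixed to the table, 280 (x, depth) by 320 (y, width) by 120 mm high. Origin: centre of its underside; front faces -x, to the robot. Right part (y -160 to +30 mm) is an open bay under the grey cover; the solid left deck (y +30 to +160 mm, top 120 mm high) carries the red pin at the front, at (-80, +77) mm, and a small yellow tape roll at the rear.
- cover: Grey cover plate, 255 mm deep, 186 wide, 12 thick, 0.5 to 0.8 kg. Origin: on its hinge line at the rear, mid-width, 126 mm above the table; x points away from the handle, y along the hinge, z out of its top. Falls shut when let go; lifting takes 2 to 5 N at the handle. If the hidden catch is engaged it stops hard after 0.04 rad (9 mm at the handle) and withstands 20 N or more.
- cover_angle (a joint): Opening angle of the cover in rad: 0 shut, grows as the front rises, 1.2 is the limit. 0.61 is 35 degrees.
- cover_handle (a point): Middle of the orange round bar handle at the cover's front: 14 mm in diameter, 134 mm long along the cover's y, centre line 45 mm above the cover's top face (177 mm above the table when shut), on black posts 60 mm either side of the middle. At (-230, 0, +51) mm in the cover's frame: it moves on an arc of 236 mm radius about the hinge line. Axes as the cover's.
- pin: Red release pin, upright rod 18 mm in diameter at the front of the deck, in a steel collar 46 mm across whose top is 134 mm above the table. Origin: centre of its top face, 150 mm above the table when up (16 mm proud), 134 mm when home. Takes about 8 to 12 N to move; stays where it is driven. Driven home it throws the hidden catch off for good.
- pin_depth (a joint): How far the pin has been driven down, in m: 0 up, 0.016 fully home (flush with the collar).
- mallet: Mallet, 0.42 kg, standing on its striking face left or right of the unit: black rubber cylinder head 52 mm in diameter, 70 mm tall, axis along z; level wooden handle 22 mm in diameter, axis 40 mm up, reaching along the mallet's -x (roughly to the robot) 200 mm from the head's axis. Origin: centre of the lower face. The head can be gripped from above across its sides (along the mallet's y).
- dispenser: Bystander: blue tape dispenser, 150 by 42 by 80 mm, stands at the other side of the unit from the mallet. Origin: centre of its underside.
- tape_clear: Bystander: amber tape roll lying flat, 100 mm across, 48 mm high. Origin: centre of its underside.
- tape_green: Bystander: green tape roll lying flat, 90 mm across, 30 mm high. Origin: centre of its underside.
- tape_small: Bystander: small yellow tape roll on the deck's rear, 56 mm across, 20 mm high. Origin: centre of its underside.
- foam_lid: Bystander: loose white foam lid lying flat, 200 by 150 by 20 mm. Origin: centre of its underside.
- glue_jar: Bystander: glue jar, 60 mm across, 85 mm high. Origin: centre of its underside.
Not all that is in view belongs to the job. Of the things that look like the mallet, the larger one is meant.

How it is judged:
By the outcome, as a careful person would: the job done as asked, in the order asked, and still so for the second after the job is handed in, while the arm keeps its last pose, push and grip.
It also fails if it takes over 72 s, if anything falls off the work surface, if the arm or the gripper's body presses on something with over 40 N, if the wrist force passes 120 N, or if a joint passes its speed limit or range.

ROBOT

A 6-joint arm with a two-finger parallel gripper is mounted at the origin on the work surface. World frame = base frame: x ahead of the robot, y to its left, z up, the work surface at z = 0. Lengths are in m, angles in rad, forces in N, time in s.
With the tool pointing down it reaches from about 0.325 to 0.75 m from the base axis. Payload 7.6 kg.
Tool frame: the origin (TCP) lies midway between the tips of the shut fingers; the grasp point (between the pads) lies 19 mm behind it (robot.grasp_offset is the distance from the TCP to the grasp point, in m); z points along the fingers, x is the direction in which the jaws open and shut, and the axes are right-handed (so a half turn about z gives the same grasp; the last joint's range is limited). The gripper opens to 85 mm and grips with 20 to 120 N. Pads are 22 mm wide; open, the fingers measure 114 mm over their backs; the gripper's body (76 mm by 85 mm) begins 54 mm behind the grasp point. The pads swing forward as they close: fully open they stand 13 mm farther back than shut.
Start: joints at [-1.177, 0.052, 1.401, -0, 1.689, -0.07], TCP at [0.235, -0.47, 0.231] pointing down, gripper open.
Joint ranges: [-2.9, 2.9], [-0.91, 2.17], [0.12, 2.37], [-1.06, 4.2], [0.26, 2.73], [-2.93, 2.93]. Speed limits (rad/s): [2.57, 2.57, 3.01, 3.14, 3.14, 3.14].

INTERFACE

Orientations are given as a unit quaternion [w, x, y, z].
In Python, from rig import robot, viewer, job gives the robot as it stands.
- The arm moves only by the tool play_rows, never from a script. Its argument "series" is a list of rows, each a list of 4 numbers: the shift along the world's x, y, z in m, then the turn about the world's z in degrees. In form: [[x, y, z, yaw], ...]. A call has 1 to 5 rows; each row shifts and turns the commanded pose from where the row before left it; what a row does not reach is not made up. A row lasts 1/12 s, in which the tool goes at most 41.7 mm and 7.16 degrees, less where a joint would pass 70% of its speed; a pose out of reach is approached as far as the arm can. A call with a gripper value outside its range is refused whole. "fingers" is the opening, from 0 (shut) to 1 (fully open), set as the call begins (left out, the last holds). The fingers move at their own pace and stop on an object; "squeeze" is the grip in N (left out, the last holds). Time passes only in rows, so rows that do not move let the fingers close. It gives the time, the measured TCP pose, the force and the opening at its end, in the units of the state.
- robot.get_obs(): the state, without advancing time (a new reading comes with each control period).
- viewer.read_camera(name): name is "side" or "top" or "wrist"; returns the picture (480x640x3 uint8, blue, green, red); there is no depth.
- viewer.camera_model(name): a dict with "camera_matrix" (3x3 intrinsics, pixels), "R" (3x3) and "t" (3): a world point X has camera coordinates R X + t. Camera axes: x right, y down, z forward; pixel columns grow to the right and rows downward; lengths in m; the calibration is good to about 2 mm. A picture is of the moment at which its call begins: read the wrist's pose just before it. camera_model takes no time and is no camera call; for the wrist camera it gives the pose at the moment of the call.
- job.job_done(): hands the job in, once; it reports no verdict.
Trained networks look in the newest picture that a camera, given by its name, has taken for a name from the list of things; names that differ only in an ending like _2 or _b are one class to them, and where a whole thing is asked for, a point or a joint stands for the part that bears it (a point fixed in the world has none). Each returns a list of dicts, best first, with "confidence" (0 to 1); they miss things now and then, are a little off and sometimes report something else, mostly with a low value. They report only what shows in the picture. A call takes as long as a camera call. They do not tell look-alikes from the thing itself.
- viewer.regions_of(target, camera): "region" (480x640 bool, what is visible of it) and "bbox" ([left, top, right, bottom] in pixels, round what is visible of it).
- viewer.tip_of(target, camera): "xy" ([column, row] in pixels: a listed point, or the origin of a listed thing).
The state is a dict: "time_s": time; "joints": joint angles; "joint_vel": joint speeds; "effort": joint torques, N m; "tool_pos": TCP position; "tcp_rot": TCP orientation; "ft_force": force on the tool from outside, world axes, zero at the start; "torque": the same for the moment, N m; "finger_gap": opening from 0.0 (shut) to 1.0 (fully open).
Only numpy, scipy, OpenCV 4.12 (cv2) and the standard library are available. Lean on these libraries where they do the work, as an engineer would, in place of code of your own. Each camera call takes 0.05 s, during which the arm holds its last target.

## Working session

There is one attempt and no reset: what is moved stays moved. The work goes in short steps, Python scripts to look and compute and a tool call to move; the robot and the scene stay as the last step left them, time stands still between calls to the robot, and variables do not carry over. Pictures are saved under pics/ and viewed, and the job is handed in when it is done.

Besides the shell and the picture viewer there is one more tool, called as name(argument=value, ...), one argument or row to a line, values as JSON. play_rows: Moves the arm, as the interface text tells. Its arguments: {"type":"object","properties":{"series":{"type":"array","items":{"type":"array","items":{"type":"number"}}},"fingers":{"type":"number"},"squeeze":{"type":"number"}},"required":["series"]}

```bash
ls; mkdir -p pics
python3 - <<'E'
from rig import robot, viewer, job
import cv2
print(robot.get_obs())
for n in ["side","top","wrist"]:
    im=viewer.read_camera(n); cv2.imwrite(f"pics/a_{n}.png",im)
    m=viewer.camera_model(n); print(n,m)
E
```

```text
pics
{'time_s': 0.0, 'joints': array([-1.17730143e+00,  5.28114269e-02,  1.40169895e+00,  2.50912783e-06,
        1.68859584e+00, -7.03157892e-02]), 'joint_vel': array([ 5.69749485e-04,  3.39419268e-04, -8.95921135e-04,  6.53704422e-05,
        7.95500278e-04,  1.04040407e-03]), 'effort': array([ 1.48049741e-03, -3.81661892e+01, -3.60184050e+01, -3.85151998e-05,
        6.15196506e-03, -3.09471147e-05]), 'tool_pos': array([ 0.23476552, -0.46925951,  0.2304987 ]), 'tcp_rot': array([-4.43069580e-04,  8.50693506e-01, -5.25661475e-01, -6.13519742e-04]), 'ft_force': array([-0.35712038,  0.42550063, -0.12389605]), 'torque': array([-0.0135625 , -0.05048132, -0.04150046]), 'finger_gap': 0.9993139454705172}
side {'camera_matrix': array([[499.08858127,   0.        , 316.25922977],
       [  0.        , 499.08858127, 234.226945  ],
       [  0.        ,   0.        ,   1.        ]]), 'R': array([[-0.92936994, -0.36892477,  0.01288489],
       [-0.21276059,  0.50679512, -0.83539909],
       [ 0.30166942, -0.7791362 , -0.5494928 ]]), 't': array([0.44361162, 0.26060854, 1.05608257])}
top {'camera_matrix': array([[433.58565825,   0.        , 320.18250787],
       [  0.        , 433.58565825, 237.34775468],
       [  0.        ,   0.        ,   1.        ]]), 'R': array([[-0.0134175 , -0.99989417,  0.00562328],
       [-0.98291876,  0.01215696, -0.183638  ],
       [ 0.1835502 , -0.00799119, -0.98297786]]), 't': array([-0.08588424,  0.51883238,  1.27039366])}
wrist {'camera_matrix': array([[365.15341071,   0.        , 319.35725792],
       [  0.        , 365.15341071, 238.93507859],
       [  0.        ,   0.        ,   1.        ]]), 'R': array([[ 4.47699469e-01, -8.94184027e-01, -3.34133012e-04],
       [-8.60075237e-01, -4.30724065e-01,  2.73399647e-01],
       [-2.44613516e-01, -1.22113497e-01, -9.61900474e-01]]), 't': array([-0.52426911, -0.03575694,  0.37772426])}
```

View pics/a_top.png

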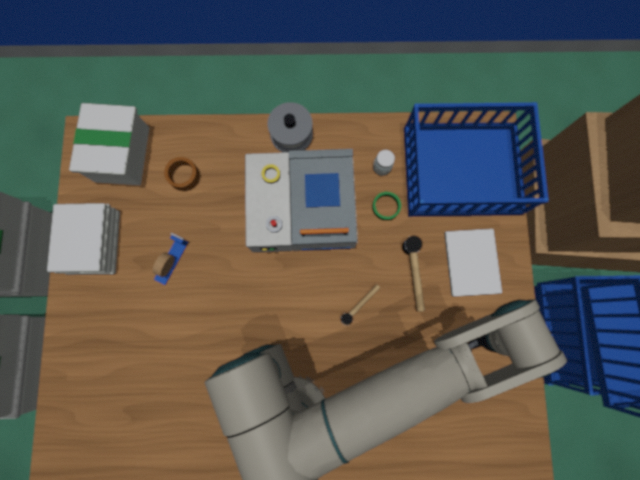

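View pics/a_side.png

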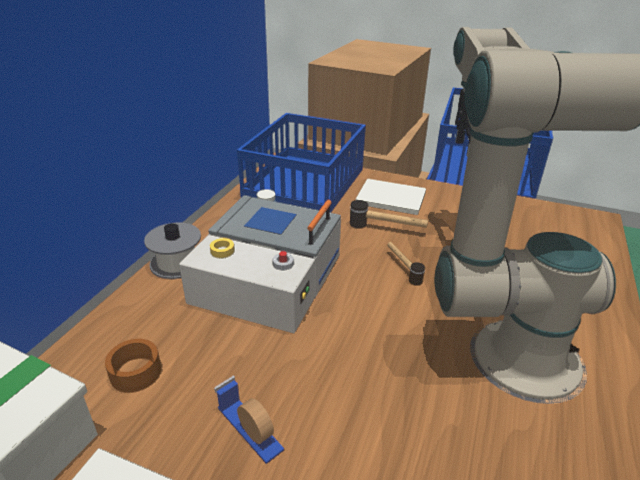

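```bash
cat > h.py <<'E'
from rig import robot, viewer, job
import numpy as np, cv2
def ray(cam,uv,z):
    m=viewer.camera_model(cam);K,R,t=m["camera_matrix"],m["R"],m["t"]
    d=R.T@np.linalg.inv(K)@np.array([uv[0],uv[1],1.]); c=-R.T@t
    return c+d*(z-c[2])/d[2]
def tri(obs):
    A=[];b=[]
    for cam,uv in obs:
        m=viewer.camera_model(cam);K,R,t=m["camera_matrix"],m["R"],m["t"]
        P=K@np.c_[R,t]
        for i in (0,1):
            r=uv[i]*P[2]-P[i]; A.append(r[:3]);b.append(-r[3])
    return np.linalg.lstsq(np.array(A),np.array(b),rcond=None)[0]
def proj(cam,X):
    m=viewer.camera_model(cam);p=m["camera_matrix"]@(m["R"]@np.array(X)+m["t"]);return p[:2]/p[2]
E
python3 - <<'E'
from h import *
np.set_printoptions(precision=4,suppress=True)
for n in ["unit","cover","cover_handle","pin","mallet","dispenser","tape_clear","tape_green","tape_small","foam_lid","glue_jar"]:
    for c in ["top","side"]:
        print(n,c,[(np.round(r["xy"],1),round(r["confidence"],2)) for r in viewer.tip_of(n,c)][:3])
E
```

```text
unit top [(array([299.6, 204.2]), 0.6)]
unit side [(array([264.8, 282.5]), 0.61)]
cover top [(array([322.6, 160.1]), 0.7)]
cover side [(array([233.9, 214.3]), 0.97)]
cover_handle top [(array([321.5, 231.9]), 0.58)]
cover_handle side [(array([318.4, 214.9]), 0.94)]
pin top [(array([272.1, 221.6]), 0.54)]
pin side [(array([284.5, 251.7]), 0.43)]
mallet top [(array([408.5, 247.5]), 0.63), (array([347.4, 319.6]), 0.54)]
mallet side [(array([359.4, 223.2]), 0.85), (array([417.2, 278.7]), 0.67)]
dispenser top [(array([174.5, 260.1]), 0.96)]
dispenser side [(array([135.5, 371.9]), 0.73), (array([248.8, 427.5]), 0.7)]
tape_clear top [(array([183.3, 178.5]), 0.94)]
tape_clear side [(array([134.3, 374.7]), 0.94)]
tape_green top [(array([385.5, 210. ]), 0.89)]
tape_green side [(array([249.8, 427.2]), 0.7)]
tape_small top [(array([268.6, 173.9]), 0.65)]
tape_small side [(array([222.7, 250.1]), 0.75), (array([286.7, 253.9]), 0.72)]
foam_lid top [(array([470.9, 263.3]), 0.82)]
foam_lid side [(array([391.6, 199.7]), 0.68)]
glue_jar top [(array([382.4, 168.9]), 0.72)]
glue_jar side []
```

Run:
```python
from h import *
np.set_printoptions(precision=4,suppress=True)
top=cv2.imread("pics/a_top.png");side=cv2.imread("pics/a_side.png")
print("handle tri",tri([("top",(321.5,231.9)),("side",(318.4,214.9))]))
print("pin tri",tri([("top",(273.5,223)),("side",(283,254))]))
for nm,roi in [("orange",(290,215,360,245)),("red",(262,212,284,235))]:
    x0,y0,x1,y1=roi; h=cv2.cvtColor(top[y0:y1,x0:x1],cv2.COLOR_BGR2HSV)
    lo,hi=((5,130,90),(20,255,255)) if nm=="orange" else ((0,120,80),(4,255,255))
    m=cv2.inRange(h,lo,hi)
    if nm=="red": m|=cv2.inRange(h,(170,120,80),(180,255,255))
    ys,xs=np.nonzero(m); print(nm,len(xs),xs.mean()+x0,ys.mean()+y0,xs.min()+x0,xs.max()+x0)
    c=(xs.mean()+x0,ys.mean()+y0); print(ray("top",c,0.180 if nm=="orange" else .15))
    if nm=="orange":
        r=cv2.minAreaRect(np.c_[xs,ys].astype(np.float32)); bx=cv2.boxPoints(r)+[x0,y0]; print(bx)
        l=bx[bx[:,0]<325].mean(0);rr=bx[bx[:,0]>325].mean(0); print(ray("top",l,.182),ray("top",rr,.182))
for uv in [(247,247),(356,247),(355,151),(247,155)]: print(uv,ray("top",uv,.12))
print("mallet head top",ray("top",(414,243),.07),"hend",ray("top",(419,310),.05), ray("top",(413,252),.05))
print("mal tri",tri([("top",(408.5,247.5)),("side",(359.4,223.2))]))
r=viewer.regions_of("mallet","top")
for q in r:print(q["bbox"],q["confidence"])
cv2.imwrite("pics/z1.png",cv2.resize(top[140:320,230:450],None,fx=3.5,fy=3.3,interpolation=cv2.INTER_CUBIC))
```

```text
handle tri [ 0.5104 -0.0948  0.179 ]
pin tri [0.5428 0.0398 0.1452]
orange 201 325.00995024875624 230.70149253731344 301 359
[ 0.5115 -0.105   0.18  ]
[[301. 216.]
 [359. 216.]
 [359. 244.]
 [301. 244.]]
[ 0.5138 -0.0393  0.182 ] [ 0.5119 -0.198   0.182 ]
red 23 273.0869565217391 222.6086956521739 271 275
[0.5426 0.0404 0.15  ]
(247, 247) [0.4788 0.1176 0.12  ]
(356, 247) [ 0.4749 -0.1941  0.12  ]
(355, 151) [ 0.7652 -0.1994  0.12  ]
(247, 155) [0.7563 0.1224 0.12  ]
mallet head top [ 0.493  -0.3724  0.07  ] hend [ 0.2958 -0.381   0.05  ] [ 0.4689 -0.3724  0.05  ]
mal tri [ 0.4877 -0.3699  0.0032]
[401.1, 232.7, 424.5, 310.5] 0.71
[341.1, 286.8, 379.0, 324.3] 0.66
[290.7, 156.6, 356.6, 246.5] 0.28
```

View pics/z1.png

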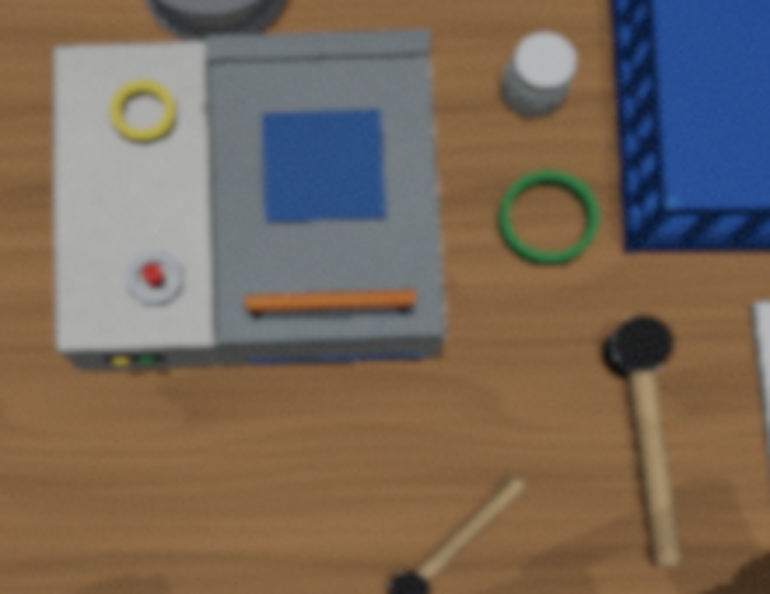

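Run:
```python
from h import *
np.set_printoptions(precision=4,suppress=True)
top=cv2.imread("pics/a_top.png")
x0,y0,x1,y1=290,222,356,240
h=cv2.cvtColor(top[y0:y1,x0:x1],cv2.COLOR_BGR2HSV)
m=cv2.inRange(h,(5,170,120),(20,255,255))
n,l,s,c=cv2.connectedComponentsWithStats(m);k=1+s[1:,4].argmax();ys,xs=np.nonzero(l==k)
p=np.polyfit(xs,ys,1);print(s[k],p)
a=(xs.min()+x0,np.polyval(p,xs.min())+y0);b=(xs.max()+x0,np.polyval(p,xs.max())+y0)
A,B=ray("top",a,.179),ray("top",b,.179);print(a,b,A,B,(A+B)/2,np.linalg.norm(A-B),np.degrees(np.arctan2(*(A-B)[:2])))
```

```text
[12  7 45  5 99] [-0.0532 10.8212]
(np.int64(302), np.float64(232.18233589227899)) (np.int64(346), np.float64(229.839953965175)) [ 0.5083 -0.0419  0.179 ] [ 0.5134 -0.1626  0.179 ] [ 0.5108 -0.1023  0.179 ] 0.12086481164340074 -2.4040103979135123
```

play_rows(
  series=[
    [0.018,0.023,0.005,4.2],
    [0.018,0.023,0.005,4.2],
    [0.018,0.023,0.005,4.2],
    [0.018,0.023,0.005,4.2],
    [0.018,0.023,0.005,4.2],
  ],
  fingers=1,
  squeeze=60,
)

```text
time_s: 1.72
tool_pos: [0.3255, -0.3534, 0.2567]
tcp_rot: [0.0, 0.933, -0.36, 0.0]
ft_force: [0.7, -0.8, 0.2]
finger_gap: 1.004
```

play_rows(
  series=[
    [0.018,0.025,0.004,4.2],
    [0.018,0.025,0.004,4.2],
    [0.018,0.025,0.004,4.2],
    [0.018,0.025,0.004,4.2],
    [0.018,0.025,0.004,4.2],
  ],
)

```text
time_s: 2.13
tool_pos: [0.4155, -0.2282, 0.2767]
tcp_rot: [0.0, 0.983, -0.184, 0.0]
ft_force: [0.4, -1.3, 0.1]
finger_gap: 1.0
```

play_rows(
  series=[
    [0.018,0.025,0.002,4.2],
    [0.018,0.025,0.002,4.2],
    [0.018,0.025,0,4.2],
    [0.015,0.025,0,4.2],
    [0.015,0.022,0,4.2],
  ],
)

```text
time_s: 2.55
tool_pos: [0.4996, -0.1058, 0.2804]
tcp_rot: [-0.0, 1.0, -0.002, 0.0]
ft_force: [-0.5, 0.2, 1.2]
finger_gap: 0.999
```

Run:
```python
from h import *
im=viewer.read_camera("wrist");cv2.imwrite("pics/b_w.png",im)
o=robot.get_obs();print(o["tool_pos"],o["time_s"])
m=viewer.camera_model("wrist");np.savez("b.npz",**m)
print([(r["xy"],r["confidence"]) for r in viewer.tip_of("cover_handle","wrist")],[(r["xy"],r["confidence"]) for r in viewer.tip_of("pin","wrist")])
```

```text
[ 0.50121476 -0.10275061  0.28004006] 2.6
[([336.0, 228.7], 0.93)] [([386.4, 13.0], 0.8), ([612.4, 206.6], 0.7), ([514.3, 339.8], 0.43)]
```

View pics/b_w.png

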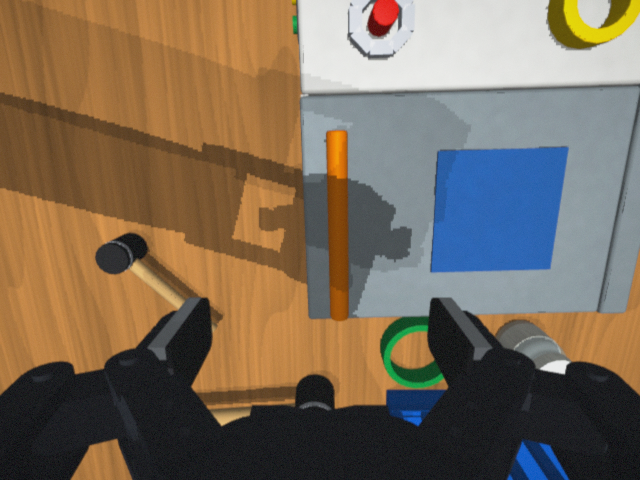

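Run:
```python
from h import *
np.set_printoptions(precision=4,suppress=True)
a,b=(337,131),(339.5,319)
A,B=ray("wrist",a,.182),ray("wrist",b,.182);print(A,B,(A+B)/2,np.linalg.norm(A-B),np.degrees(np.arctan2(*(A-B)[:2])))
print("pin",ray("wrist",(385.5,12),.15), tri([("wrist",(385.5,12)),("top",(273.1,222.6))]))
print("unit edge",ray("wrist",(302,94),.132),ray("wrist",(309,318),.132))
print(proj("wrist",[.51,-.1035,.177]),robot.get_obs()["tcp_rot"])
```

```text
[ 0.5104 -0.0342  0.182 ] [ 0.5134 -0.1658  0.182 ] [ 0.5119 -0.1     0.182 ] 0.13163333382528877 -1.3015420379545277
pin [0.5432 0.0411 0.15  ] [0.5423 0.0402 0.1528]
unit edge [ 0.4865 -0.0073  0.132 ] [ 0.4894 -0.1916  0.132 ]
[335.2123 234.7954] [-0.0001  1.     -0.0024 -0.0002]
```

play_rows(
  series=[
    [0.011,0.002,-0.02,1.5],
    [0,0,-0.03,0],
    [0,0,-0.03,0],
    [0,0,-0.025,0],
    [0,0,-0.017,0],
  ],
)

```text
time_s: 3.12
tool_pos: [0.5084, -0.1063, 0.1554]
tcp_rot: [-0.0, 1.0, 0.008, -0.002]
ft_force: [-0.3, 0.3, 0.2]
finger_gap: 0.996
```

play_rows(
  series=[
    [0,0,0,0],
    [0,0,0,0],
    [0,0,0,0],
    [0,0,0,0],
    [0,0,0,0],
  ],
  fingers=0,
)

```text
time_s: 3.53
tool_pos: [0.5105, -0.1059, 0.16]
tcp_rot: [0.0, 1.0, 0.009, 0.001]
ft_force: [-0.7, -0.5, 0.6]
finger_gap: 0.298
```

play_rows(
  series=[
    [0,0,0,0],
    [0,0,0,0],
    [0,0,0,0],
    [0,0,0,0],
    [0,0,0,0],
  ],
)

```text
time_s: 3.95
tool_pos: [0.5125, -0.1058, 0.1601]
tcp_rot: [0.001, 1.0, 0.01, 0.004]
ft_force: [12.2, -1.4, -1.0]
finger_gap: 0.137
```

play_rows(
  series=[
    [0.002,0,0,0],
    [0,0,0,0],
    [0,0,0,0],
  ],
)

```text
time_s: 4.2
tool_pos: [0.5126, -0.1058, 0.16]
tcp_rot: [0.0, 1.0, 0.009, 0.001]
ft_force: [-0.1, -0.5, 5.8]
finger_gap: 0.141
```

play_rows(
  series=[
    [0,0,0.002,0],
    [0,0,0.002,0],
    [0,0,0.002,0],
    [0,0,0,0],
  ],
)

```text
time_s: 4.53
tool_pos: [0.5135, -0.1057, 0.1645]
tcp_rot: [0.0, 1.0, 0.009, 0.002]
ft_force: [11.6, -1.9, -7.0]
finger_gap: 0.139
```

play_rows(
  series=[
    [0,0,0.002,0],
    [0,0,0.001,0],
    [0,0,0.001,0],
    [0,0,0,0],
  ],
)

```text
time_s: 4.87
tool_pos: [0.5143, -0.1057, 0.1682]
tcp_rot: [0.0, 1.0, 0.01, 0.003]
ft_force: [20.0, -2.4, -9.9]
finger_gap: 0.139
```

play_rows(
  series=[
    [0,0,0.001,0],
    [0,0,0.001,0],
    [0,0,0,0],
  ],
)

```text
time_s: 5.12
tool_pos: [0.5145, -0.1057, 0.1693]
tcp_rot: [0.0, 1.0, 0.01, 0.003]
ft_force: [23.4, -3.3, -14.4]
finger_gap: 0.142
```

play_rows(
  series=[
    [0.002,0,0,0],
    [0,0,0,0],
    [0,0,0,0],
  ],
)

```text
time_s: 5.37
tool_pos: [0.5146, -0.1057, 0.1691]
tcp_rot: [0.0, 1.0, 0.009, 0.0]
ft_force: [10.3, -1.4, -8.5]
finger_gap: 0.141
```

play_rows(
  series=[
    [0,0,0.001,0],
    [0,0,0,0],
    [0,0,0,0],
  ],
)

```text
time_s: 5.62
tool_pos: [0.5146, -0.1057, 0.1693]
tcp_rot: [0.0, 1.0, 0.009, 0.0]
ft_force: [11.9, -2.4, -13.5]
finger_gap: 0.136
```

play_rows(
  series=[
    [0,0,0.001,0],
    [0,0,0,0],
    [0,0,0,0],
  ],
)

```text
time_s: 5.87
tool_pos: [0.5145, -0.1057, 0.1694]
tcp_rot: [-0.0, 1.0, 0.009, 0.0]
ft_force: [15.9, -4.1, -18.4]
finger_gap: 0.14
```

The cover is caught: it stops at +9 mm and the force climbs to 18 N with no further motion. I'll lower it and let go.

play_rows(
  series=[
    [-0.001,0,-0.004,0],
    [-0.001,0,-0.004,0],
    [0,0,-0.004,0],
    [0,0,0,0],
    [0,0,0,0],
  ],
)

```text
time_s: 6.28
tool_pos: [0.5125, -0.1057, 0.1602]
tcp_rot: [0.0, 1.0, 0.009, 0.001]
ft_force: [7.2, -1.6, -4.8]
finger_gap: 0.139
```

play_rows(
  series=[
    [0,0,0,0],
    [0,0,0,0],
    [0,0,0,0],
    [0,0,0,0],
    [0,0,0,0],
  ],
  fingers=1,
)

```text
time_s: 6.7
tool_pos: [0.5118, -0.1055, 0.1605]
tcp_rot: [-0.0, 1.0, 0.009, 0.0]
ft_force: [0.8, -0.6, -0.6]
finger_gap: 0.836
```

play_rows(
  series=[
    [0,0,0,0],
    [0,0,0,0],
    [0,0,0.01,0],
    [0,0,0.03,0],
    [0,0,0.04,0],
  ],
)

```text
time_s: 7.12
tool_pos: [0.5105, -0.1051, 0.2387]
tcp_rot: [-0.001, 1.0, 0.009, -0.003]
ft_force: [0.7, 0.2, 0.2]
finger_gap: 1.0
```

play_rows(
  series=[
    [0,-0.015,0.02,-6.8],
    [0,-0.021,0,-6.8],
    [0,-0.021,0,-6.8],
    [0,-0.021,0,-6.8],
    [0,-0.021,0,-6.8],
  ],
)

```text
time_s: 7.53
tool_pos: [0.5118, -0.2055, 0.2615]
tcp_rot: [0.0, 0.958, -0.286, 0.001]
ft_force: [1.0, 0.9, -0.1]
finger_gap: 0.997
```

play_rows(
  series=[
    [-0.003,-0.021,0,-6.8],
    [-0.003,-0.021,0,-6.8],
    [-0.003,-0.021,0,-6.8],
    [-0.003,-0.021,0,-6.8],
    [-0.003,-0.021,0,-6.8],
  ],
)

```text
time_s: 7.95
tool_pos: [0.4966, -0.3106, 0.2612]
tcp_rot: [0.0, 0.833, -0.554, 0.0]
ft_force: [-0.5, 0.1, -0.0]
finger_gap: 1.0
```

play_rows(
  series=[
    [-0.003,-0.021,0,-6.8],
    [-0.003,-0.021,0,-6.8],
    [-0.003,-0.021,0,-6.8],
    [0,0,0,0],
    [0,0,0,0],
  ],
)

```text
time_s: 8.37
tool_pos: [0.4876, -0.3732, 0.2606]
tcp_rot: [-0.0, 0.723, -0.69, -0.0]
ft_force: [-0.8, 0.9, -0.2]
finger_gap: 1.004
```

Run:
```python
from h import *
o=robot.get_obs();print(o["tool_pos"],o["tcp_rot"])
im=viewer.read_camera("wrist");cv2.imwrite("pics/c_w.png",im)
im=viewer.read_camera("top");cv2.imwrite("pics/c_t.png",im)
print([(r["xy"],r["confidence"]) for r in viewer.tip_of("mallet","wrist")])
```

```text
[ 0.48758146 -0.37316527  0.26060482] [-4.41103289e-05  7.23462607e-01 -6.90363566e-01 -2.93978448e-05]
[([318.2, 197.2], 0.77)]
```

View pics/c_w.png

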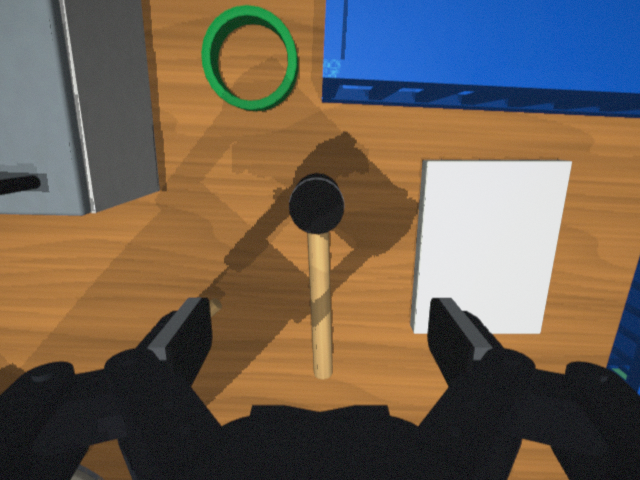

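Run:
```python
from h import *
np.set_printoptions(precision=4,suppress=True)
H=ray("wrist",(317,206),.07); E=ray("wrist",(322.5,376),.045);print(H,E,np.linalg.norm(H-E),np.degrees(np.arctan2(H[1]-E[1],H[0]-E[0])))
print(ray("wrist",(290,206),.07)-ray("wrist",(344,206),.07))
print(proj("wrist",[.4876,-.3732,.07]))
im=cv2.imread("pics/c_w.png"); cv2.imwrite("pics/c_z.png",cv2.resize(im[150:260,250:400],None,fx=5,fy=5,interpolation=cv2.INTER_CUBIC))
```

```text
[ 0.4941 -0.3691  0.07  ] [ 0.2934 -0.3849  0.045 ] 0.2028830742794867 4.490248011089137
[-0.0025  0.0499  0.    ]
[321.0404 213.1093]
```

View pics/c_z.png

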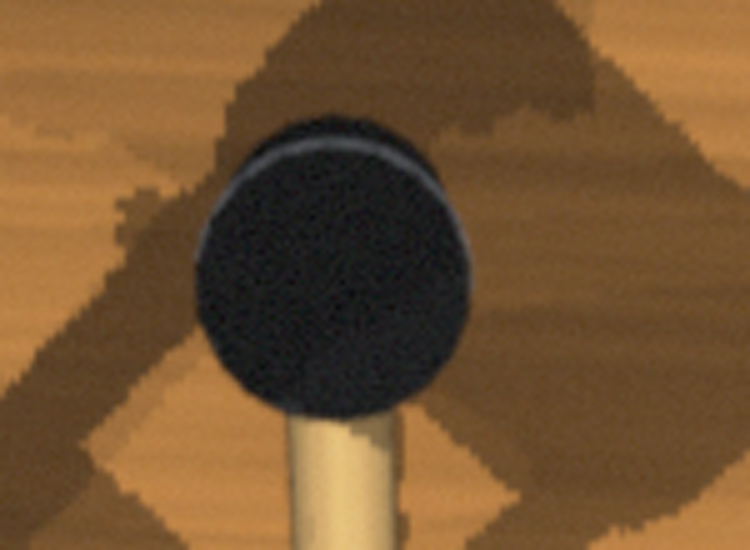

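play_rows(
  series=[
    [0.0065,0.004,-0.03,1.8],
    [0,0,-0.04,0],
    [0,0,-0.04,0],
    [0,0,-0.035,0],
    [0,0,-0.025,0],
  ],
)

```text
time_s: 8.93
tool_pos: [0.4937, -0.3664, 0.0867]
tcp_rot: [0.0, 0.735, -0.678, -0.002]
ft_force: [0.0, 0.2, -1.0]
finger_gap: 1.005
```

play_rows(
  series=[
    [0,0,-0.03,0],
    [0,0,-0.025,0],
    [0,0,-0.015,0],
    [0,0,0,0],
    [0,0,0,0],
  ],
)

```text
time_s: 9.35
tool_pos: [0.4945, -0.3676, 0.0203]
tcp_rot: [0.0, 0.735, -0.678, -0.001]
ft_force: [0.3, -0.1, 0.7]
finger_gap: 1.0
```

play_rows(
  series=[
    [0,0,0,0],
    [0,0,0,0],
    [0,0,0,0],
    [0,0,0,0],
    [0,0,0,0],
  ],
  fingers=0,
  squeeze=60,
)

```text
time_s: 9.77
tool_pos: [0.4954, -0.3693, 0.0225]
tcp_rot: [-0.0, 0.734, -0.679, 0.002]
ft_force: [-0.3, -0.2, 7.1]
finger_gap: 0.596
```

play_rows(
  series=[
    [0,0,0,0],
    [0,0,0,0],
    [0,0,0,0],
  ],
)

```text
time_s: 10.02
tool_pos: [0.4955, -0.3693, 0.0225]
tcp_rot: [-0.0, 0.734, -0.679, 0.002]
ft_force: [0.5, -0.2, 7.2]
finger_gap: 0.594
```

play_rows(
  series=[
    [0,0,0.01,0],
    [0,0,0.025,0],
    [0,0,0.035,0],
    [0,0,0.035,0],
    [0,0,0.035,0],
  ],
)

```text
time_s: 10.43
tool_pos: [0.4936, -0.368, 0.1613]
tcp_rot: [0.0, 0.734, -0.679, -0.001]
ft_force: [0.0, 0.5, -4.2]
finger_gap: 0.594
```

play_rows(
  series=[
    [0,0,0.035,0],
    [0,0,0.035,0],
    [0.004,0.02,0.03,0],
    [0.004,0.03,0,0],
    [0.004,0.035,0,0],
  ],
)

```text
time_s: 10.85
tool_pos: [0.5064, -0.2838, 0.2627]
tcp_rot: [-0.0, 0.733, -0.68, 0.002]
ft_force: [1.3, 0.6, -4.8]
finger_gap: 0.594
```

play_rows(
  series=[
    [0.004,0.035,0,0],
    [0.004,0.035,0,0],
    [0.004,0.035,0,0],
    [0.004,0.035,0,0],
    [0.004,0.035,0,0],
  ],
)

```text
time_s: 11.27
tool_pos: [0.5257, -0.1068, 0.26]
tcp_rot: [0.0, 0.734, -0.679, -0.001]
ft_force: [1.3, -0.4, -4.4]
finger_gap: 0.597
```

play_rows(
  series=[
    [0.004,0.035,0,0],
    [0.004,0.035,0,0],
    [0.004,0.035,0,0],
    [0.004,0.025,0,0],
    [0,0.02,0,0],
  ],
)

```text
time_s: 11.68
tool_pos: [0.5419, 0.0438, 0.2599]
tcp_rot: [0.0, 0.735, -0.678, -0.001]
ft_force: [0.5, -0.5, -4.6]
finger_gap: 0.594
```

Run:
```python
from h import *
o=robot.get_obs();print(o["tool_pos"],o["tcp_rot"],o["ft_force"])
for c in("wrist","top","side"):
  im=viewer.read_camera(c);cv2.imwrite(f"pics/d_{c}.png",im)
```

```text
[0.54193593 0.04381532 0.25990049] [ 4.34061599e-04  7.34798756e-01 -6.78284749e-01 -6.31436790e-04] [ 0.4962875  -0.54980771 -4.61139302]
```

View pics/d_wrist.png

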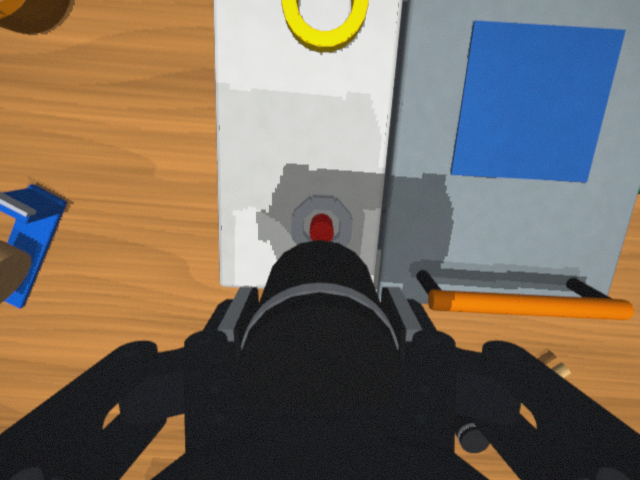

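View pics/d_side.png

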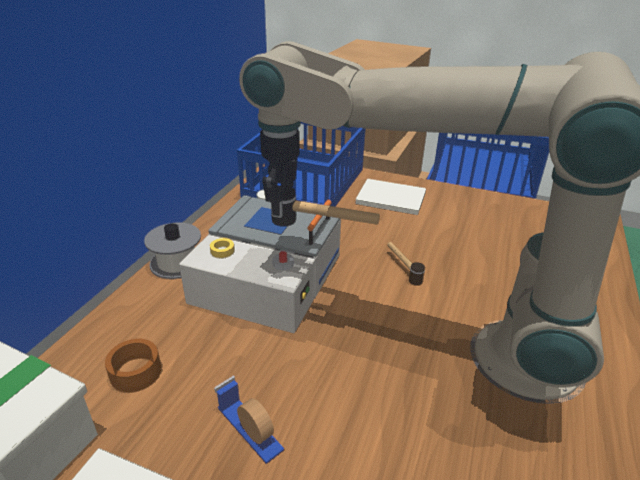

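Run:
```python
from h import *
np.set_printoptions(precision=4,suppress=True)
print("collar",ray("wrist",(322,224),.134),"pin",ray("wrist",(321.5,222),.15))
print("proj pin at",proj("wrist",[.543,.0405,.15]))
# held head lower face
for p in [(.542,.044),(.540,.0415)]: print(proj("wrist",[p[0]+.026,p[1],.2375]),proj("wrist",[p[0],p[1]+.026,.3075]),proj("wrist",[p[0],p[1]-.026,.3075]))
im=cv2.imread("pics/d_wrist.png"); cv2.imwrite("pics/d_z.png",cv2.resize(im[180:310,230:410],None,fx=4.4,fy=4.4,interpolation=cv2.INTER_CUBIC))
```

```text
collar [0.5462 0.0412 0.134 ] pin [0.5515 0.0421 0.15  ]
proj pin at [322.7141 233.6894]
[321.5655 230.4416] [229.3953 366.5179] [401.7201 378.446 ]
[326.5432 234.988 ] [237.6358 372.8306] [408.9317 384.625 ]
```

View pics/d_z.png

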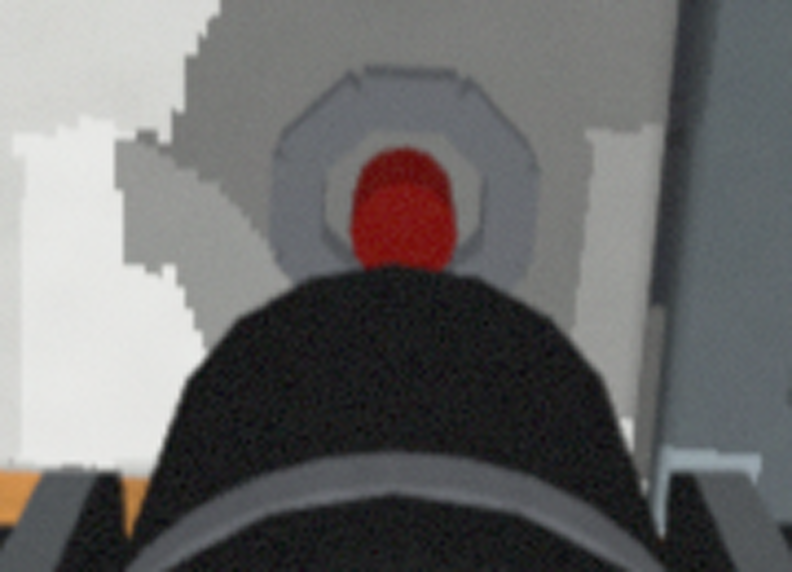

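Run:
```python
from h import *
np.set_printoptions(precision=4,suppress=True)
c=np.array([.5405,.044]);y=np.radians(4.5);ux=np.array([np.cos(y),np.sin(y)])
P=lambda a,z:[*(c+a*ux),.2375+z]
for a,z in [(-.03,.04),(-.2,.04),(0,0),(0,.07)]: print(a,z,proj("side",P(a,z)),proj("top",P(a,z)))
for dz in(0,.005,.01): print(dz,proj("wrist",P(.026,dz)))
im=cv2.imread("pics/d_side.png"); cv2.imwrite("pics/d_z2.png",cv2.resize(im[170:270,250:400],None,fx=5,fy=5,interpolation=cv2.INTER_CUBIC))
```

```text
-0.03 0.04 [295.4684 205.6293] [267.3987 224.0375]
-0.2 0.04 [376.9542 219.2994] [272.2404 291.7205]
0 0 [282.2314 219.7909] [268.3427 216.1553]
0 0.07 [281.3861 190.515 ] [265.1596 209.565 ]
0 [316.9303 233.3668]
0.005 [316.8717 236.2323]
0.01 [316.8095 239.269 ]
```

View pics/d_z2.png

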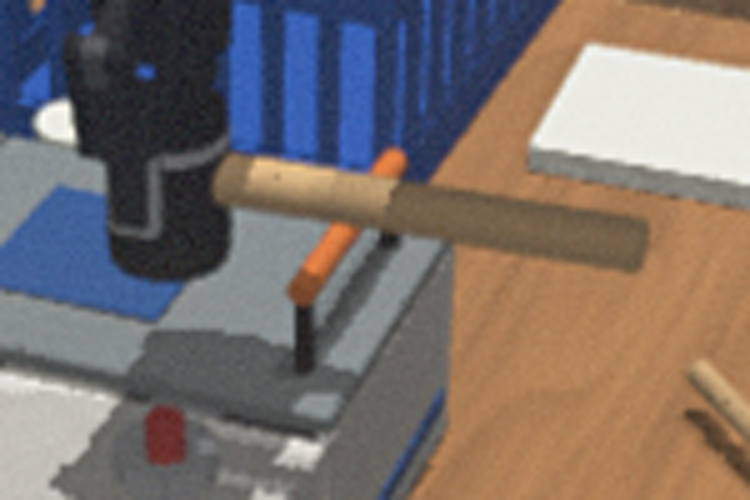

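play_rows(
  series=[
    [0.003,-0.003,-0.015,0],
    [0,0,-0.025,0],
    [0,0,-0.025,0],
    [0,0,-0.015,0],
    [0,0,0,0],
  ],
)

```text
time_s: 12.25
tool_pos: [0.5431, 0.0372, 0.1757]
tcp_rot: [0.003, 0.734, -0.68, -0.003]
ft_force: [0.6, -1.3, -5.4]
finger_gap: 0.598
```

play_rows(
  series=[
    [0,0,-0.003,0],
    [0,0,-0.003,0],
    [0,0,-0.003,0],
    [0,0,-0.003,0],
    [0,0,0,0],
  ],
)

```text
time_s: 12.67
tool_pos: [0.5461, 0.0381, 0.1698]
tcp_rot: [-0.001, 0.734, -0.679, 0.001]
ft_force: [-0.6, -1.2, 1.3]
finger_gap: 0.596
```

play_rows(
  series=[
    [0,0,-0.003,0],
    [0,0,-0.003,0],
    [0,0,-0.002,0],
    [0,0,0,0],
  ],
)

```text
time_s: 13.0
tool_pos: [0.546, 0.0382, 0.1604]
tcp_rot: [-0.0, 0.734, -0.679, 0.001]
ft_force: [3.0, -2.6, 2.0]
finger_gap: 0.596
```

play_rows(
  series=[
    [0,0,-0.002,0],
    [0,0,-0.002,0],
    [0,0,0,0],
    [0,0,0,0],
  ],
)

```text
time_s: 13.33
tool_pos: [0.5459, 0.0383, 0.1566]
tcp_rot: [-0.0, 0.734, -0.679, 0.001]
ft_force: [3.4, -3.4, 5.0]
finger_gap: 0.596
```

play_rows(
  series=[
    [0,0,-0.002,0],
    [0,0,0,0],
    [0,0,0,0],
  ],
)

```text
time_s: 13.58
tool_pos: [0.546, 0.0384, 0.1565]
tcp_rot: [-0.001, 0.734, -0.679, 0.001]
ft_force: [-1.1, -3.7, 13.8]
finger_gap: 0.598
```

play_rows(
  series=[
    [0,0,-0.002,0],
    [0,0,0,0],
    [0,0,0,0],
  ],
)

```text
time_s: 13.83
tool_pos: [0.5461, 0.0383, 0.1565]
tcp_rot: [-0.001, 0.734, -0.679, 0.002]
ft_force: [-6.7, -3.7, 24.5]
finger_gap: 0.598
```

play_rows(
  series=[
    [0,0,0.01,0],
    [0,0,0.02,0],
    [0,0,0.03,0],
    [0,0,0.04,0],
    [-0.003,-0.03,0.01,0],
  ],
)

```text
time_s: 14.25
tool_pos: [0.543, 0.0125, 0.2668]
tcp_rot: [-0.003, 0.736, -0.677, 0.0]
ft_force: [2.0, -2.1, -1.7]
finger_gap: 0.594
```

Run:
```python
from h import *
o=robot.get_obs();print(o["tool_pos"],o["tcp_rot"],o["ft_force"])
for c in("wrist","side"):
  im=viewer.read_camera(c);cv2.imwrite(f"pics/e_{c}.png",im)
a=cv2.imread("pics/e_side.png")[220:290,240:330];b=cv2.imread("pics/e_wrist.png")[100:320,150:400]
print(proj("wrist",[.5433,.0407,.134]))
cv2.imwrite("pics/e_z.png",np.hstack([cv2.resize(a,(400,400),interpolation=cv2.INTER_CUBIC),cv2.resize(b,(400,400))]))
```

```text
[0.5430204  0.01247616 0.26676576] [-2.60283799e-03  7.36228970e-01 -6.76727378e-01  4.31017247e-04] [ 1.99379607 -2.14289159 -1.7086452 ]
[275.24794467 224.25579888]
```

View pics/e_z.png

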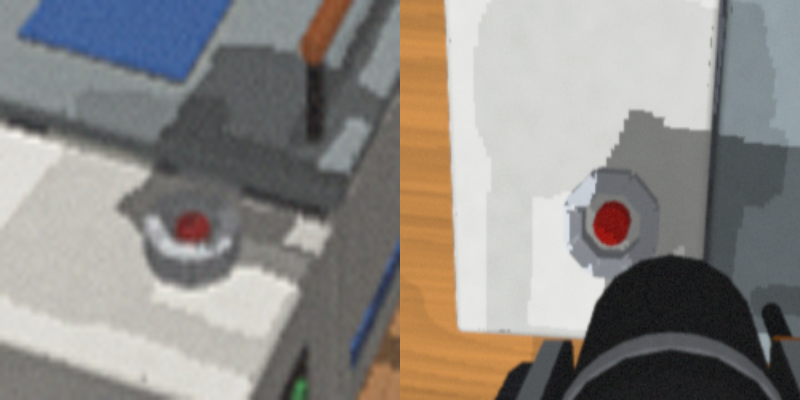

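play_rows(
  series=[
    [-0.004,-0.032,0,0],
    [-0.004,-0.035,0,0],
    [-0.004,-0.035,0,0],
    [-0.004,-0.035,0,0],
    [-0.004,-0.035,0,0],
  ],
)

```text
time_s: 14.77
tool_pos: [0.5212, -0.1639, 0.2593]
tcp_rot: [0.001, 0.734, -0.679, -0.003]
ft_force: [0.8, 0.3, -3.5]
finger_gap: 0.596
```

play_rows(
  series=[
    [-0.004,-0.035,0,0],
    [-0.004,-0.035,0,0],
    [-0.005,-0.035,0,0],
    [-0.005,-0.035,0,0],
    [-0.005,-0.035,0,0],
  ],
)

```text
time_s: 15.18
tool_pos: [0.4985, -0.3389, 0.259]
tcp_rot: [-0.0, 0.734, -0.679, -0.003]
ft_force: [1.4, -1.0, -4.5]
finger_gap: 0.597
```

play_rows(
  series=[
    [-0.005,-0.03,0,0],
    [0,0,-0.02,0],
    [0,0,-0.035,0],
    [0,0,-0.04,0],
    [0,0,-0.04,0],
  ],
)

```text
time_s: 15.6
tool_pos: [0.4935, -0.3671, 0.123]
tcp_rot: [-0.001, 0.734, -0.679, -0.002]
ft_force: [0.2, -0.4, -4.6]
finger_gap: 0.599
```

play_rows(
  series=[
    [0,0,-0.035,0],
    [0,0,-0.03,0],
    [0,0,-0.02,0],
    [0,0,-0.012,0],
    [0,0,0,0],
  ],
)

```text
time_s: 16.02
tool_pos: [0.4926, -0.3663, 0.0257]
tcp_rot: [-0.0, 0.734, -0.679, -0.004]
ft_force: [-0.1, 0.3, -3.9]
finger_gap: 0.591
```

play_rows(
  series=[
    [0.002,-0.002,-0.002,0],
    [0,0,-0.0015,0],
    [0,0,0,0],
  ],
)

```text
time_s: 16.27
tool_pos: [0.497, -0.371, 0.028]
tcp_rot: [-0.0, 0.734, -0.679, 0.001]
ft_force: [-0.4, -0.9, -4.3]
finger_gap: 0.595
```

play_rows(
  series=[
    [0,0,0,0],
    [0,0,0,0],
    [0,0,0,0],
    [0,0,0,0],
    [0,0,0,0],
  ],
  fingers=1,
)

```text
time_s: 16.68
tool_pos: [0.4966, -0.3708, 0.0274]
tcp_rot: [0.0, 0.734, -0.679, 0.001]
ft_force: [0.3, 0.8, -0.3]
finger_gap: 0.999
```

play_rows(
  series=[
    [0,0,0.005,0],
    [0,0,0.02,0],
    [0,0,0.035,0],
    [0,0,0.04,0],
    [0,0,0.04,0],
  ],
)

```text
time_s: 17.1
tool_pos: [0.4959, -0.3701, 0.1683]
tcp_rot: [0.0, 0.734, -0.679, -0.001]
ft_force: [1.0, -0.0, -0.3]
finger_gap: 1.004
```

play_rows(
  series=[
    [0,0,0.04,0],
    [0,0,0.04,0],
    [0,0,0.03,0],
    [0,0.02,0,6.8],
    [0,0.02,0,6.8],
  ],
)

```text
time_s: 17.52
tool_pos: [0.4967, -0.3311, 0.2802]
tcp_rot: [0.0, 0.81, -0.586, 0.003]
ft_force: [0.6, 0.2, -0.7]
finger_gap: 0.996
```

Run:
```python
from h import *
o=robot.get_obs();print(o["tool_pos"],o["tcp_rot"],o["ft_force"])
im=viewer.read_camera("side");cv2.imwrite(f"pics/f_side.png",im)
```

```text
[ 0.49666777 -0.33112659  0.28024053] [ 1.13209223e-04  8.10475691e-01 -5.85765020e-01  2.91251515e-03] [ 0.56829384  0.17280437 -0.67339338]
```

View pics/f_side.png

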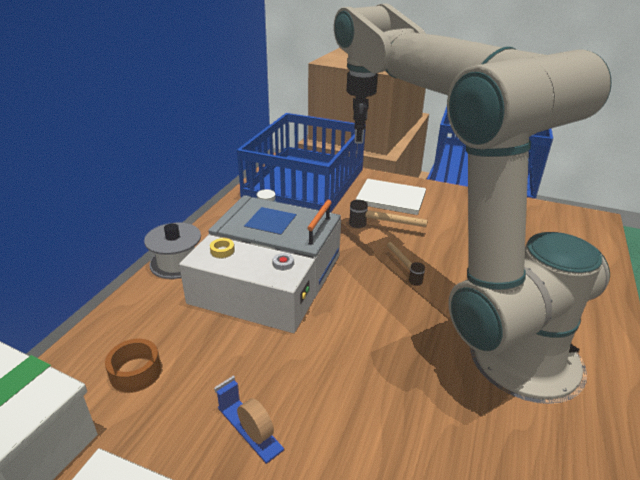

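play_rows(
  series=[
    [0.0015,0.02,0,6.7],
    [0.0015,0.021,0,6.7],
    [0.0015,0.021,0,6.7],
    [0.0015,0.021,0,6.7],
    [0.0015,0.021,0,6.7],
  ],
)

```text
time_s: 17.98
tool_pos: [0.5037, -0.2255, 0.2772]
tcp_rot: [0.0, 0.945, -0.327, 0.0]
ft_force: [-0.3, -0.7, 0.3]
finger_gap: 0.997
```

play_rows(
  series=[
    [0.0015,0.021,0,6.7],
    [0.0015,0.021,0,6.7],
    [0.0015,0.021,0,6.7],
    [0.0015,0.021,0,6.7],
    [0.0015,0.021,0,6.7],
  ],
)

```text
time_s: 18.4
tool_pos: [0.5112, -0.1205, 0.2772]
tcp_rot: [0.0, 0.999, -0.04, 0.0]
ft_force: [-0.2, 0.1, 0.1]
finger_gap: 1.003
```

play_rows(
  series=[
    [0.001,0.021,0,6.7],
    [0,0,0,0],
    [0,0,0,0],
  ],
)

```text
time_s: 18.65
tool_pos: [0.5124, -0.1, 0.2772]
tcp_rot: [0.0, 1.0, 0.015, 0.0]
ft_force: [-0.7, -1.5, 0.5]
finger_gap: 0.998
```

play_rows(
  series=[
    [0,0,-0.02,0],
    [0,0,-0.03,0],
    [0,0,-0.03,0],
    [0,0,-0.025,0],
    [0,0,-0.014,0],
  ],
)

```text
time_s: 19.07
tool_pos: [0.5109, -0.1014, 0.1543]
tcp_rot: [-0.0, 1.0, 0.014, -0.002]
ft_force: [-0.1, 0.5, -0.3]
finger_gap: 1.004
```

play_rows(
  series=[
    [0,0,0,0],
    [0,0,0,0],
    [0,0,0,0],
    [0,0,0,0],
    [0,0,0,0],
  ],
  fingers=0,
  squeeze=60,
)

```text
time_s: 19.48
tool_pos: [0.513, -0.1009, 0.1594]
tcp_rot: [0.0, 1.0, 0.015, 0.001]
ft_force: [0.3, 0.5, -0.0]
finger_gap: 0.301
```

play_rows(
  series=[
    [0,0,0,0],
    [0,0,0,0],
    [0,0,0,0],
    [0,0,0,0],
    [0,0,0,0],
  ],
)

```text
time_s: 19.9
tool_pos: [0.5125, -0.1008, 0.1591]
tcp_rot: [0.0, 1.0, 0.015, 0.001]
ft_force: [-4.3, -0.3, 5.8]
finger_gap: 0.138
```

Run:
```python
import numpy as np
t=np.linspace(0,.61,21);p=np.c_[-.23*np.cos(t)+.051*np.sin(t),.23*np.sin(t)+.051*np.cos(t)]
print(np.round(np.diff(p,axis=0)*1000,1).tolist())
```

```text
[[1.7, 7.0], [1.9, 6.9], [2.1, 6.9], [2.3, 6.8], [2.5, 6.7], [2.7, 6.7], [2.9, 6.6], [3.1, 6.5], [3.3, 6.4], [3.5, 6.3], [3.7, 6.2], [3.9, 6.1], [4.1, 5.9], [4.2, 5.8], [4.4, 5.7], [4.6, 5.5], [4.7, 5.4], [4.9, 5.2], [5.1, 5.1], [5.2, 4.9]]
```

play_rows(
  series=[
    [0.0017,0,0.007,0],
    [0.0019,0,0.0069,0],
    [0.0021,0,0.0069,0],
    [0.0023,0,0.0068,0],
    [0.0025,0.0003,0.0067,0],
  ],
)

```text
time_s: 20.32
tool_pos: [0.5221, -0.1004, 0.1922]
tcp_rot: [0.0, 1.0, 0.015, -0.002]
ft_force: [-7.3, -1.7, -2.7]
finger_gap: 0.138
```

play_rows(
  series=[
    [0.0027,0,0.0067,0],
    [0.0029,0,0.0066,0],
    [0.0031,0,0.0065,0],
    [0.0033,0,0.0064,0],
    [0.0035,0.0004,0.0063,0],
  ],
)

```text
time_s: 20.73
tool_pos: [0.5371, -0.1001, 0.2254]
tcp_rot: [0.0, 1.0, 0.015, -0.002]
ft_force: [-10.6, -2.3, -0.4]
finger_gap: 0.141
```

play_rows(
  series=[
    [0.0032,0,0.0062,0],
    [0.0035,0,0.0061,0],
    [0.0038,0,0.0059,0],
    [0.004,0,0.0058,0],
    [0.0044,0.0004,0.0057,0],
  ],
)

```text
time_s: 21.15
tool_pos: [0.5564, -0.0996, 0.2554]
tcp_rot: [0.0, 1.0, 0.015, -0.002]
ft_force: [-8.8, -2.6, -0.9]
finger_gap: 0.139
```

play_rows(
  series=[
    [0.0046,0,0.0055,0],
    [0.0047,0,0.0054,0],
    [0.0049,0,0.0052,0],
    [0.0051,0,0.0051,0],
    [0.0052,0.0005,0.0049,0],
  ],
)

```text
time_s: 21.57
tool_pos: [0.5807, -0.099, 0.2831]
tcp_rot: [0.0, 1.0, 0.015, -0.001]
ft_force: [-13.5, -2.5, 6.5]
finger_gap: 0.135
```

play_rows(
  series=[
    [0,0,0,0],
    [0,0,0,0],
    [0,0,0,0],
    [0,0,0,0],
  ],
)

```text
time_s: 21.9
tool_pos: [0.5808, -0.099, 0.2831]
tcp_rot: [0.0, 1.0, 0.015, -0.0]
ft_force: [-12.7, 0.0, 6.7]
finger_gap: 0.139
```

Run:
```python
from h import *
o=robot.get_obs();print(o["tool_pos"],o["tcp_rot"],o["ft_force"],o["finger_gap"])
for c in ("side","top"):
  im=viewer.read_camera(c);cv2.imwrite(f"pics/g_{c}.png",im)
# angle from tool rise (TCP at grip .5125,.1591)
from scipy.optimize import least_squares
d=o["tool_pos"][[0,2]]-[.5125,.1591]
f=lambda t:[-.23*np.cos(t[0])+.051*np.sin(t[0])+.23-d[0],.23*np.sin(t[0])+.051*np.cos(t[0])-.051-d[1]]
r=least_squares(f,[.6]);print("theta",r.x,r.fun)
```

```text
[ 0.5807506  -0.0990385   0.28312122] [ 2.80963784e-04  9.99883785e-01  1.52374244e-02 -3.96828345e-04] [-12.73474451   0.02597171   6.74608552] 0.13936308634655317
theta [0.60657833] [ 0.00185366 -0.00200575]
```

View pics/g_side.png

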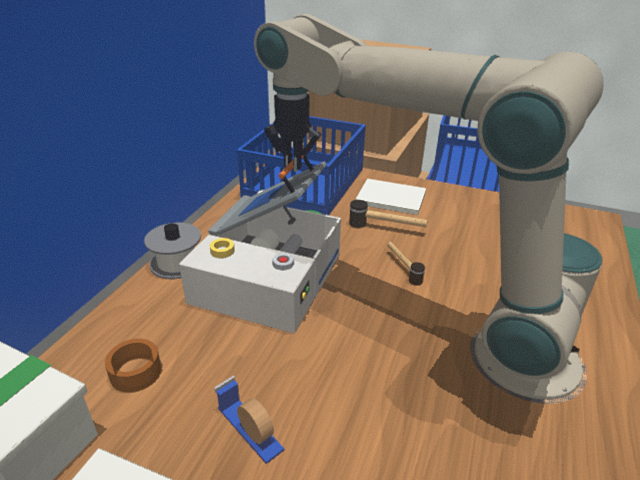

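View pics/g_top.png

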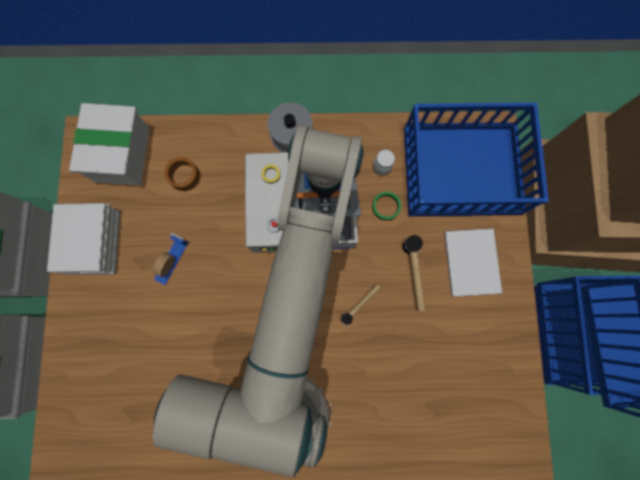

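play_rows(
  series=[
    [-0.0015,0,0.0015,0],
    [0,0,0,0],
    [0,0,0,0],
    [0,0,0,0],
    [0,0,0,0],
  ],
)

```text
time_s: 22.42
tool_pos: [0.58, -0.099, 0.2825]
tcp_rot: [0.0, 1.0, 0.015, -0.0]
ft_force: [-4.9, -1.4, 0.6]
finger_gap: 0.138
```

play_rows(
  series=[
    [0,0,0,0],
    [0,0,0,0],
    [0,0,0,0],
    [0,0,0,0],
    [0,0,0,0],
  ],
)

```text
time_s: 22.83
tool_pos: [0.58, -0.099, 0.2825]
tcp_rot: [0.0, 1.0, 0.015, -0.0]
ft_force: [-6.7, -1.1, -1.0]
finger_gap: 0.139
```

Run:
```python
from h import *
o=robot.get_obs();d=o["tool_pos"][[0,2]]-[.5125,.1591]
from scipy.optimize import least_squares
f=lambda t:[-.23*np.cos(t[0])+.051*np.sin(t[0])+.23-d[0],.23*np.sin(t[0])+.051*np.cos(t[0])-.051-d[1]]
r=least_squares(f,[.6]);print("theta",r.x,r.fun,o["ft_force"],np.abs(o["joint_vel"]).max())
job.job_done()
```

```text
theta [0.60246405] [ 0.00191414 -0.00205418] [-6.66687511 -1.08550082 -1.03527766] 0.001475786567758807
the job is handed in; nothing more can be done
```

The cover is open at about 35° and the gripper is still holding it by its handle. I handed the job in at about 23 s.

- **Tug:** I pulled the handle up with the red pin still up. It stopped hard after about 9 mm, and the force rose to about 18 N with no further movement, so the cover was caught. I lowered it and let go.
- **Pin:** I drove the pin down with the larger mallet's head until it met the collar. That took about 25 N at the wrist. The side and wrist pictures afterwards showed the pin flush.
- **Mallet:** I set it back upright on its original spot. The readings show I let it go about 5 mm above the table, so it dropped that far. The pictures show it standing where it was.
- **Cover:** It then lifted freely. The opening angle, worked out from the tool position, is 0.602 rad (34.5°). The arm was still, with 5–7 N on the wrist at the end.

In the last side and top pictures, nothing else was propping the cover and the other things looked unmoved. I judged that by eye and did not measure them again. The tool position fits the handle's expected arc to about 2 mm, so the angle is good to roughly 0.01 rad.

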